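# Hang the sample pail on the sprung hook bracket

### The job

Swing the bail of the small steel pail up until it stands upright, with the pail still standing on the worktop. Then lift the pail by the red sleeve of its bail, keeping it upright, and hang it on the twin hooks of the blue-footed stand: press the bail wire gently down past both yellow spring keepers until it sits at the bottom of both hooks and the keepers have sprung fully back over it, and let go only once the hooks carry it. Never press the pail hard onto the stand or drop it, and leave the other things on the worktop alone.

Things in the scene. Friction and masses are not known exactly. Their poses are not given: they have to be found in the camera images.
- pail: Open steel pail, 70 mm high, 84 mm across the rim, 78 mm across the foot, 0.3 to 0.6 kg with its bail. Origin: centre of the underside; z up. The bail hinges on two ears at y = +48 and -48 mm, 62 mm above the underside (hinge line along the pail's y). Lying flat, the bail sticks out level on the pail's -x side
- bail (a joint): Angle of the bail in rad: 0 lies flat and level towards the pail's -x, 1.57 stands upright above the pail. It turns easily and falls back if let go off the upright
- bail_grip (a point): Centre of the red sleeve at the middle of the bail's crossbar, 100 mm from the hinge line (62 mm high when flat). Sleeve 16 mm across, 30 mm long, along the pail's y; it spins freely on the wire, so a shut grip holds it while the bail swings. The bare 6 mm wire runs straight to 40 mm either side of this point. Flat, 50 mm lie between sleeve and pail wall
- stand: Fixed stand: blue foot 190x130x12 mm, steel post 95 mm behind (+x) 252 mm high, and on it a carriage with two upturned hooks of 8 mm bar, open to the front (-x), at y = +30 and -30 mm; 52 mm clear between them for gripper fingers, and clear for 65 mm behind the seats. Origin: on the worktop, straight below the middle of the line of the two hook seats, which runs along y; z up
- keeper_left (a joint): Angle (rad) of the yellow spring keeper of the hook at the stand's +y: 0 shut, across the throat from the back bar's top to the lip; yields only inwards and down, to 0.8. A wire coming straight down at stand x = 0 meets it about 32 mm above the seat, pushes it to about 0.5, slips below it 9 to 12 mm above the seat, and it springs shut behind
- keeper_right (a joint): The same for the hook at the stand's -y. Both keepers together resist the wire with about 6 to 12 N, more than the pail's weight, and push it to the front with up to 10 N. Pail and stand must not press on each other with more than 18 N
- crucible: Bystander: small white crucible, 46 mm across, 36 mm high; origin: centre of its underside. Leave it alone
- wax_cap: Bystander: shallow metal dish, 42 mm across, 10 mm high; origin: centre of its underside. Leave it alone
- tape_roll: Bystander: roll of brown tape lying flat, 96 mm across, 24 mm high; origin: centre of its underside. Leave it alone
- ore_specimen: Bystander: dark red stone block, 48x72x21 mm; origin: centre of its underside. Leave it alone
- hex_nut: Bystander: grey hex nut, 34 mm, 13 mm high; origin: centre of its underside. Leave it alone
- red_pliers: Bystander: pliers with red handles, 56x127x18 mm; origin: centre of its underside. Leave it alone
- rust_block: Bystander: rust-brown slab, 58x84x17 mm; origin: centre of its underside. Leave it alone
- below_seats (a point): Point on the blue foot's top straight below the seats. A seated bail wire has its centre at stand x = 0, 200 to 245 mm above the worktop: the carriage is clamped somewhere in that range, not reported: so feel or look for it; loaded, the sprung hooks sink 1 mm per 8 N, 4 mm at most. From the seated wire centre the throat is open 12 mm to the front and 10 mm to the back, the lip tops out 16 mm above it, the back bars 43 mm above

How it is judged:
On the way, in this order (a step that is already met when the one before it is completed fails the run):
1. the bail stands upright while the pail still stands on the worktop (value of joint bail between 1.3 and 1.85 rad and height (world z) of pail below 0.006 m and angle between pail's own z axis and vertical below 0.1 rad), for 0.2 s.
2. the lifted pail's bail presses both keepers in (value of joint each of keeper_left, keeper_right above 0.3 rad and contact force between pail and stand above 1 N and height (world z) of pail above 0.02 m), for 0.02 s.
3. set down, not dropped: still held by the fingers, the bail rests in the hooks with both keepers shut over it (value of joint each of keeper_left, keeper_right below 0.08 rad and x of bail_grip in the frame of stand between -0.008 and 0.008 m and contact force between pail and stand above 1 N and contact force between the fingers and pail above 0.5 N), for 0.1 s.
At the end, for the whole second after the job is handed in: The pail hangs released, upright (0.2 rad), underside over 20 mm up, below 0.05 m/s, its weight on the stand; the sleeve centre within 8 mm of the seat line front to back and 15 mm of the middle between the hooks; both keepers shut (below 0.08 rad) (value of joint each of keeper_left, keeper_right below 0.08 rad and x of bail_grip in the frame of stand between -0.008 and 0.008 m and y of bail_grip in the frame of stand between -0.015 and 0.015 m and height (world z) of pail above 0.02 m and angle between pail's own z axis and vertical below 0.2 rad and contact force between pail and stand above 1 N and linear speed of pail below 0.05 m/s); the robot touches nothing.
It fails at once if the pail or its bail is pressed or dropped onto the stand with more than 18 N (contact force between pail and stand above 18 N).
It fails at once if the pail is tipped by more than 0.6 rad (angle between pail's own z axis and vertical above 0.6 rad).
It fails at once if a bystander is moved by more than 30 mm (distance of any of crucible, wax_cap, tape_roll, ore_specimen, hex_nut, red_pliers, rust_block from where it was at the start of the episode above 0.03 m).
It also fails if it takes over 72 s, if anything falls off the work surface, if the arm or the gripper's body presses on something with over 40 N, if the wrist force passes 120 N, or if a joint passes its speed limit or range.

### The arm

A 6-joint arm with a two-finger parallel gripper is mounted at the origin on a cart in front of the work surface, level with it; the furniture and walls round the work are solid. World frame = base frame: x ahead of the robot, y to its left, z up, the work surface at z = 0. Lengths are in m, angles in rad, forces in N, time in s.
With the tool pointing down it reaches from about 0.3 to 0.825 m from the base axis. Payload 5.4 kg.
Tool frame: the origin (TCP) lies at the very end of the fingers, on their centre line; the grasp point (between the pads) lies 19 mm behind it; z points along the fingers, x is the direction in which the jaws open and shut, and the axes are right-handed (so a half turn about z gives the same grasp; the last joint's range is limited). The gripper opens to 92 mm and grips with 3 to 60 N. Pads are 20 mm wide; open, the fingers measure 128 mm over their backs; the gripper's body (75 mm by 189 mm) begins 69 mm behind the grasp point.
Start: joints at [-1.41, 0.158, 1.597, -0, 1.386, -0.21], TCP at [0.208, -0.536, 0.215] pointing down, gripper open.
Joint ranges: [-2.91, 2.91], [-0.94, 2.29], [0.18, 2.7], [-1.29, 4.43], [0.17, 2.64], [-3, 3]. Speed limits (rad/s): [2.57, 2.57, 3.14, 3.14, 3.14, 3.14].

### API

Orientations are given as a unit quaternion [w, x, y, z].
In Python, from bench import manip gives the robot as it stands.
- The arm moves only by the shell command python3 -m inch 'ROWS' [OPENING]. ROWS is JSON, a list of rows, each a list of 6 numbers: the shift along the tool's x, y, z in units of 0.04 m (1.0 is 0.04 m), then the turn, a rotation vector about the tool's x, y, z in units of 5 degrees (1.0 is 5 degrees). In form: [[tx, ty, tz, rx, ry, rz], ...]. A call has 1 to 20 rows; each row shifts and turns the commanded pose from where the row before left it, along the tool's axes as they then stand; what a row does not reach is not made up. A row lasts 1/10 s, in which the tool goes at most 50 mm and 8.59 degrees, less where a joint would pass 70% of its speed; a pose out of reach is approached as far as the arm can. A call with a number of a shift or a turn outside -1 to 1 is refused whole. A call with a gripper value outside its range is refused whole. OPENING is the gripper's target within -1 to 1 (shut at 1, half-way at 0, fully open at -1), set as the call begins (- or left out, the last holds). The fingers move at their own pace and stop on an object; the grip force is fixed at half the most. Time passes only in rows, so rows that do not move let the fingers close. It gives the time, the measured TCP pose, the force and the opening at its end, in the units of the state.
- manip.observe(): the state, without advancing time (a new reading comes with each control period).
- manip.read_camera(name): name is "scene" or "top"; returns the picture (480x640x3 uint8, red, green, blue); there is no depth.
- manip.camera_model(name): a dict with "fx", "fy", "cx", "cy" (pixels), "R" (3x3) and "t" (3): a world point X has camera coordinates R X + t. Camera axes: x right, y down, z forward; pixel columns grow to the right and rows downward; lengths in m; the calibration is good to about 2 mm. A picture is of the moment at which its call begins. camera_model takes no time and is no camera call.
- manip.close_job(): hands the job in, once; it reports no verdict.
The state is a dict: "time_s": time; "joint_pos": joint angles; "joint_vel": joint speeds; "joint_torque": joint torques, N m; "tool_pos": TCP position; "tool_rot": TCP orientation; "wrist_force": force on the tool from outside, world axes, zero at the start; "moment": the same for the moment, N m; "opening": finger opening in m.
Only numpy, scipy, OpenCV 4.12 (cv2) and the standard library are available. Lean on these libraries where they do the work, as an engineer would, in place of code of your own. Each camera call takes 0.05 s, during which the arm holds its last target.

## Working session

There is one attempt and no reset: what is moved stays moved. The work goes in short steps, Python scripts to look and compute and a shell command to move; the robot and the scene stay as the last step left them, time stands still between calls to the robot, and variables do not carry over. Pictures are saved under pics/ and viewed, and the job is handed in when it is done.

```bash
mkdir -p pics; ls
python3 - <<'E'
from bench import manip
import cv2
print(manip.observe())
for n in("scene","top"):
    im=manip.read_camera(n); cv2.imwrite(f"pics/{n}0.png",im[:,:,::-1]); print(n,manip.camera_model(n))
E
```

```text
pics
{'time_s': 0.0, 'joint_pos': array([-1.41008452e+00,  1.59044487e-01,  1.59823684e+00,  9.34836663e-06,
        1.38617070e+00, -2.10099079e-01]), 'joint_vel': array([-0.0001652 ,  0.00054621,  0.00048363, -0.00086293,  0.00038252,
       -0.00155374]), 'joint_torque': array([-2.21469691e-04, -3.85576594e+01, -3.22106802e+01,  7.01314257e-02,
        3.81169526e-02, -1.69912091e-04]), 'tool_pos': array([ 0.20824537, -0.53529816,  0.21361917]), 'tool_rot': array([-6.76583369e-04,  8.25338881e-01, -5.64636935e-01, -6.37625374e-04]), 'wrist_force': array([-0.36528932,  0.86664068, -0.49342647]), 'moment': array([ 0.00066534, -0.03088556,  0.01218795]), 'opening': 0.09187076906183053}
scene {'fx': 447.73363628473356, 'fy': 447.73363628473356, 'cx': 313.7847716424095, 'cy': 245.8439674322373, 'R': array([[-0.57384284, -0.81877252, -0.01777532],
       [-0.54619212,  0.39879505, -0.73663877],
       [ 0.61022829, -0.41300615, -0.67605278]]), 't': array([0.35263828, 0.39690058, 1.16636617])}
top {'fx': 531.2961716148127, 'fy': 531.2961716148127, 'cx': 322.4993523034279, 'cy': 239.75810290840354, 'R': array([[-0.00570722, -0.99991558,  0.01167348],
       [-0.99279185,  0.00426825, -0.11977533],
       [ 0.11971539, -0.01227292, -0.99273239]]), 't': array([0.03630965, 0.55592875, 1.40371463])}
```

View pics/scene0.png

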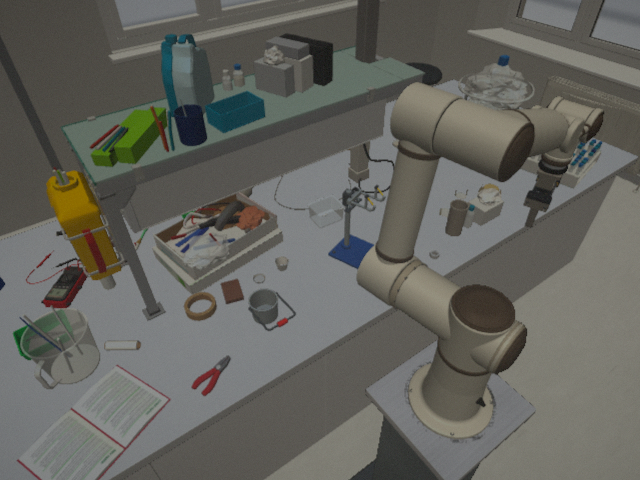

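View pics/top0.png

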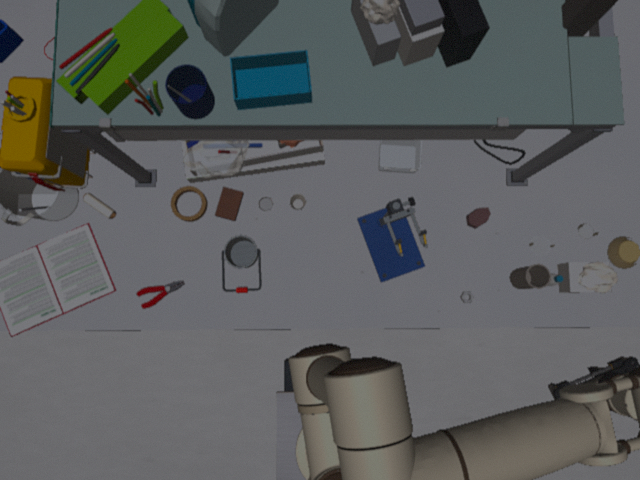

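The scene picture shows the pail at (264,305) with the red sleeve at (282,322), and the stand at (350,235). In the top picture the sleeve is at (242,290), the pail rim at (241,250), the blue foot around (391,243) and the keeper tips near (400,248) and (423,240). Next I'll measure these by colour.

```bash
cat > h.py <<'E'
import numpy as np, cv2
from bench import manip
def model(n):
    m=manip.camera_model(n); return m,np.array(m["R"]),np.array(m["t"])
def ray(n,u,v):
    m,R,t=model(n); d=R.T@np.array([(u-m["cx"])/m["fx"],(v-m["cy"])/m["fy"],1]); return -R.T@t,d/np.linalg.norm(d)
def plane(n,u,v,z):
    o,d=ray(n,u,v); return o+d*(z-o[2])/d[2]
def two(ps,pt):
    o1,d1=ray("scene",*ps);o2,d2=ray("top",*pt)
    A=np.stack([d1,-d2],1); s=np.linalg.lstsq(A,o2-o1,rcond=None)[0]
    a=o1+s[0]*d1;b=o2+s[1]*d2; return (a+b)/2,np.linalg.norm(a-b)
def proj(n,X):
    m,R,t=model(n); c=R@np.array(X)+t; return np.array([m["fx"]*c[0]/c[2]+m["cx"],m["fy"]*c[1]/c[2]+m["cy"]])
def blobs(im,lo,hi,mn=5):
    h=cv2.cvtColor(im,cv2.COLOR_RGB2HSV); k=cv2.inRange(h,np.array(lo),np.array(hi))
    n,l,s,c=cv2.connectedComponentsWithStats(k,connectivity=8)
    return [(c[i].round(1),s[i].tolist()) for i in range(1,n) if s[i,4]>=mn],k,l
def load(f): return cv2.imread(f)[:,:,::-1].copy()
def rotz(q): 
    w,x,y,z=q; 
    from scipy.spatial.transform import Rotation as R
    return R.from_quat([x,y,z,w]).as_matrix()
E
python3 - <<'E'
from h import *
for n,roi in (("scene",(220,180,420,350)),("top",(200,170,460,310))):
    im=load(f"pics/{n}0.png"); x0,y0,x1,y1=roi
    c=im[y0:y1,x0:x1]; s=3 if n=="top" else 3.5
    cv2.imwrite(f"pics/{n}0z.png",cv2.resize(c,None,fx=s,fy=s,interpolation=cv2.INTER_CUBIC)[:,:,::-1])
    for nm,lo,hi in(("red",(0,150,80),(5,255,255)),("red2",(174,150,80),(180,255,255)),("blue",(105,120,40),(130,255,255)),("yel",(15,90,80),(32,255,255))):
        b,_,_=blobs(im,lo,hi)
        for cc,st in b:
            if x0<cc[0]<x1 and y0<cc[1]<y1: print(n,nm,cc,st)
E
```

```text
scene red [282.1 321.8] [278, 319, 9, 7, 36]
scene blue [351.4 251. ] [329, 236, 44, 32, 701]
scene yel [379.6 191.1] [377, 188, 6, 7, 16]
scene yel [369.6 200.5] [367, 197, 6, 8, 13]
scene yel [222.3 207.8] [220, 206, 6, 6, 15]
scene yel [235.6 213.1] [234, 212, 5, 4, 8]
scene yel [228.3 225.8] [227, 225, 4, 3, 6]
top red [241.4 289.7] [236, 288, 12, 5, 34]
top red2 [239.  291.5] [236, 291, 7, 2, 8]
top blue [390.  245.5] [358, 209, 66, 72, 2503]
top yel [424.4 238.6] [423, 234, 4, 10, 20]
top yel [399.9 248.1] [399, 244, 3, 9, 19]
```

Run:
```python
from h import *
print(plane("top",242,290,.062),plane("scene",282,322,.062),two((282,322),(242,290)))
print(plane("top",391,243,.012))
```

```text
[0.42118006 0.24519224 0.062     ] [0.42244833 0.24436386 0.062     ] (array([0.4211587 , 0.24497801, 0.06380541]), np.float64(8.939042447799458e-05))
[ 0.54888175 -0.15485966  0.012     ]
```

View pics/scene0z.png

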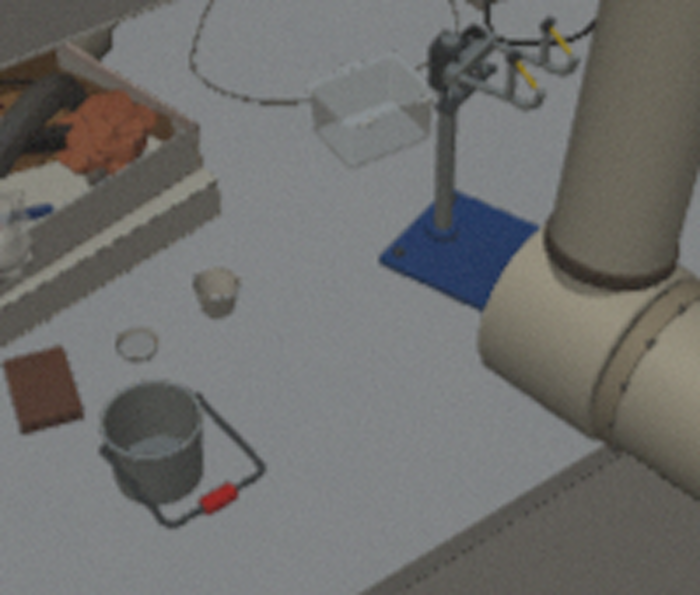

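View pics/top0z.png

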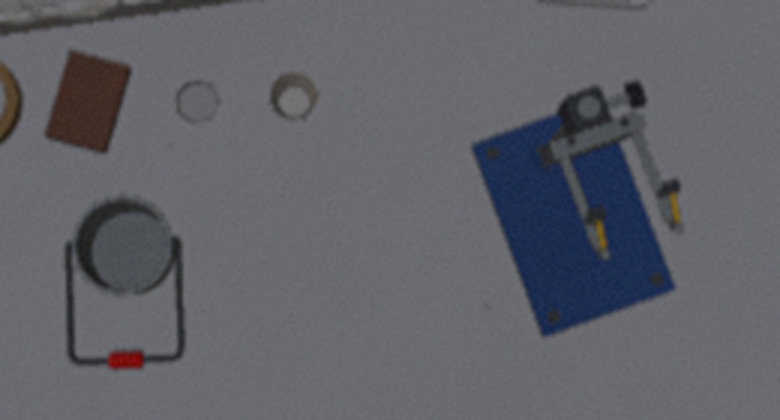

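Run:
```python
from h import *
im=load("pics/top0.png")
b,k,l=blobs(im,(105,120,40),(130,255,255),500)
k=np.where(k>0,255,0).astype(np.uint8); k[:,:340]=0;k[:200]=0;k[300:]=0;k[:,440:]=0
ys,xs=np.nonzero(k)
# world pts of mask, find edges lines in world at z=.012
w=np.array([plane("top",x,y,.012)[:2] for x,y in zip(xs,ys)]).astype(np.float32)
r=cv2.minAreaRect(w*1000); print(r); print(cv2.boxPoints(r))
R=lambda s,t:two(s,t)
a=R((369.6,200.5),(399.9,248.1)); c=R((379.6,191.1),(424.4,238.6)); print("keepers L,R",a,c)
d=a[0]-c[0]; print(np.linalg.norm(d[:2]),np.degrees(np.arctan2(-d[0],d[1])))
# per keeper extreme pixels
for n in("scene","top"):
    im=load(f"pics/{n}0.png"); b,kk,l=blobs(im,(14,80,70),(34,255,255),8)
    for i in range(1,l.max()+1):
        y,x=np.nonzero(l==i)
        if len(y)>=8 and 360<x.mean()<440 and 180<y.mean()<260: print(n,x.mean(),y.mean(),"top",x[y==y.min()].mean(),y.min(),"bot",x[y==y.max()].mean(),y.max())
# sleeve / bail
im=load("pics/top0.png")
g=cv2.cvtColor(im,cv2.COLOR_RGB2GRAY)
cv2.imwrite("pics/pail6.png",cv2.resize(im[225:305,205:285],None,fx=7,fy=7,interpolation=cv2.INTER_CUBIC)[:,:,::-1])
cv2.imwrite("pics/hook6.png",cv2.resize(im[190:290,350:440],None,fx=6,fy=6,interpolation=cv2.INTER_CUBIC)[:,:,::-1])
im=load("pics/scene0.png")
cv2.imwrite("pics/hooks6.png",cv2.resize(im[175:265,325:395],None,fx=6,fy=6,interpolation=cv2.INTER_CUBIC)[:,:,::-1])
```

```text
((552.4518432617188, -153.56753540039062), (184.95382690429688, 126.72953796386719), 19.57892417907715)
[[ 444.08804  -124.85595 ]
 [ 486.5557   -244.25809 ]
 [ 660.8157   -182.27911 ]
 [ 618.348     -62.876984]]
keepers L,R (array([ 0.50783802, -0.13706053,  0.27338323]), np.float64(0.0010539440661335943)) (array([ 0.52871105, -0.19396699,  0.2717197 ]), np.float64(0.0008402024076478522))
0.060613768091213834 20.142810375758646
scene 379.6842105263158 191.26315789473685 top 377.5 188 bot 382.0 195
scene 369.5625 200.5 top 368.0 197 bot 372.0 204
top 424.5 238.625 top 424.0 234 bot 425.5 243
top 399.77272727272725 247.72727272727272 top 399.0 244 bot 400.5 252
```

View pics/pail6.png

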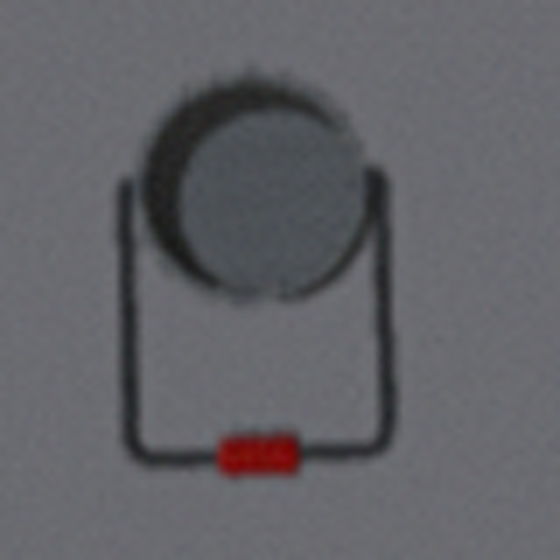

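View pics/hooks6.png

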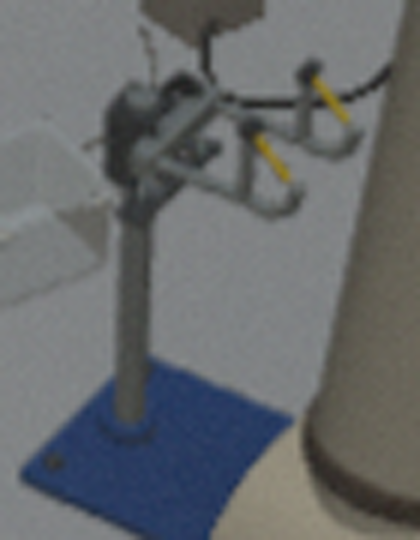

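View pics/hook6.png

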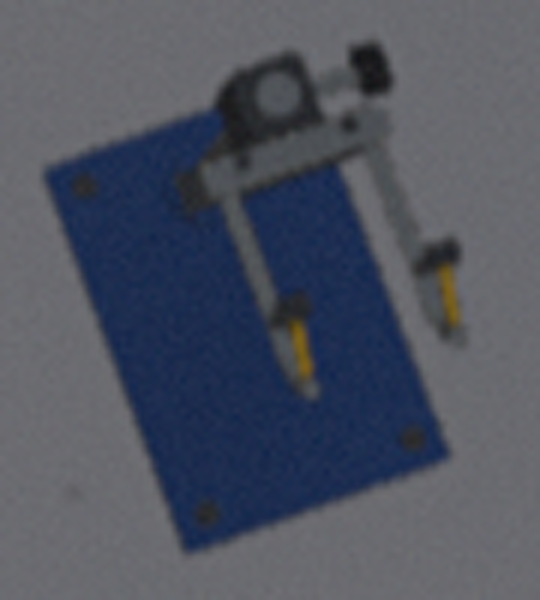

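Run:
```python
from h import *
yaw=np.radians(19.8); ex=np.array([np.cos(yaw),np.sin(yaw)]); ey=np.array([-ex[1],ex[0]])
f=np.array([.55245,-.15357])
P={}
for nm,s,t in (("pivL",(366.7,196.3),(398.7,240.8)),("pivR",(376.7,186.7),(423.3,231.7)),("lipL",(374.0,206.3),(401.7,255.3)),("lipR",(384.5,196.8),(426.2,246.7)),
 ("yL",(369.6,200.5),(399.8,247.9)),("yR",(379.65,191.2),(424.45,238.6)),("yLtop",(368,197),(399,244)),("yLbot",(372,204),(400.5,252)),("yRtop",(377.5,188),(424,234)),("yRbot",(382,195),(425.5,243))):
    p,e=two(s,t); print(nm,p.round(4),"err",round(e*1000,1),"rel foot centre",((p[:2]-f)@ex).round(4),((p[:2]-f)@ey).round(4))
```

```text
pivL [ 0.5223 -0.1348  0.2814] err 2.5 rel foot centre -0.0221 0.0279
pivR [ 0.5421 -0.1909  0.2819] err 3.7 rel foot centre -0.0223 -0.0316
lipL [ 0.493  -0.1432  0.2578] err 1.1 rel foot centre -0.0524 0.0299
lipR [ 0.5118 -0.2006  0.257 ] err 1.0 rel foot centre -0.0542 -0.0305
yL [ 0.5082 -0.1371  0.2732] err 0.6 rel foot centre -0.0361 0.0305
yR [ 0.5287 -0.1942  0.2712] err 0.9 rel foot centre -0.0361 -0.0302
yLtop [ 0.5153 -0.1346  0.2831] err 1.4 rel foot centre -0.0286 0.0304
yLbot [ 0.4997 -0.14    0.2639] err 0.4 rel foot centre -0.045 0.0306
yRtop [ 0.538  -0.1922  0.2788] err 1.7 rel foot centre -0.0267 -0.0315
yRbot [ 0.5203 -0.1983  0.2599] err 0.0 rel foot centre -0.0454 -0.0312
```

Run:
```python
from h import *
im=load("pics/top0.png")
h=cv2.cvtColor(im,cv2.COLOR_RGB2HSV); k=((h[...,0]<8)|(h[...,0]>170))&(h[...,1]>120)&(h[...,2]>60)
y,x=np.nonzero(k); s=(x>225)&(x<260)&(y>275)&(y<300); u,v=x[s].mean(),y[s].mean(); print("top sleeve",u,v,s.sum())
ims=load("pics/scene0.png"); h=cv2.cvtColor(ims,cv2.COLOR_RGB2HSV); k=((h[...,0]<8)|(h[...,0]>170))&(h[...,1]>120)&(h[...,2]>60)
y,x=np.nonzero(k); s=(x>265)&(x<300)&(y>305)&(y<340); us,vs=x[s].mean(),y[s].mean(); print("scene",us,vs)
print(two((us,vs),(u,v)),plane("top",u,v,.066),plane("scene",us,vs,.066))
Z=lambda a,b:(205+a/7-.4,225+b/7-.4)
for nm,p,z in (("cL",Z(145,460),.062),("cR",Z(380,450),.062),("earL",Z(125,180),.062),("earR",Z(375,175),.062),("sideL",Z(130,420),.062),("sideR",Z(388,420),.062)): print(nm,plane("top",*p,z)[:2].round(4))
# shelf edge, two-view not matched: report for heights
for z in(.4,.5,.6): print("shelf edge",z,plane("top",320,137,z)[:2].round(3))
```

```text
top sleeve 241.75409836065575 289.7704918032787 61
scene 282.0408163265306 321.9387755102041
(array([0.42146522, 0.24520376, 0.06400669]), np.float64(0.0008808979953529696)) [0.42167352 0.24528459 0.066     ] [0.41977512 0.24558868 0.066     ]
cL [0.4206 0.2887]
cR [0.4238 0.2011]
earL [0.5257 0.2979]
earR [0.5272 0.2039]
sideL [0.4355 0.2946]
sideR [0.435  0.1982]
shelf edge 0.4 [0.725 0.042]
shelf edge 0.5 [0.693 0.043]
shelf edge 0.6 [0.66  0.044]
```

```bash
python3 -m inch '[[0,0,-0.5,0,0,-1],[0,0,-0.5,0,0,-1],[0,0,-0.5,0,0,-1],[0,0,-0.5,0,0,-1],[0,0,-0.5,0,0,-1],[0,0,-0.5,0,0,-1],[0,0,-0.5,0,0,-1],[0,0,-0.2,0,0,-1],[0,0,0,0,0,-1],[0,0,0,0,0,-1],[0,0,0,0,0,-1],[0,0,0,0,0,-1],[0,0,0,0,0,-1],[0,0,0,0,0,-1]]' 0
```

```text
time_s: 1.5
tool_pos: [0.2083, -0.5357, 0.362]
tool_rot: [-0.001, 1.0, 0.013, -0.0]
wrist_force: [-0.6, -0.5, -0.2]
opening: 0.0459
```

```bash
python3 -m inch '[[0.29,-0.97,0,0,0,-0.2],[0.29,-0.97,0,0,0,0],[0.29,-0.97,0,0,0,0],[0.29,-0.97,0,0,0,0],[0.29,-0.97,0,0,0,0],[0.29,-0.97,0,0,0,0],[0.29,-0.97,0,0,0,0],[0.29,-0.97,0,0,0,0],[0.29,-0.97,0,0,0,0],[0.29,-0.97,0,0,0,0],[0.29,-0.97,0,0,0,0],[0.29,-0.97,0,0,0,0],[0.29,-0.97,0,0,0,0],[0.29,-0.97,0,0,0,0],[0.29,-0.97,0,0,0,0],[0.29,-0.97,0,0,0,0],[0.29,-0.97,0,0,0,0],[0.29,-0.97,0,0,0,0],[0.29,-0.97,0,0,0,0],[0,0,0,0,0,0]]'
```

```text
time_s: 3.5
tool_pos: [0.4, 0.2126, 0.3614]
tool_rot: [-0.0, 1.0, 0.022, -0.001]
wrist_force: [-0.5, -0.6, 0.3]
opening: 0.0459
```

```bash
python3 -m inch '[[0.28,-0.39,0.5,0,0,0],[0.28,-0.4,0.5,0,0,0],[0,0,0.9,0,0,0],[0,0,0.9,0,0,0],[0,0,0.9,0,0,0],[0,0,0.9,0,0,0],[0,0,0.7,0,0,0],[0,0,0.4,0,0,0],[0,0,0,0,0,0]]'
python3 - <<'E'
from h import *
for n,(x0,y0,x1,y1) in (("scene",(200,230,340,360)),("top",(180,200,300,320))):
    im=manip.read_camera(n); cv2.imwrite(f"pics/{n}1.png",cv2.resize(im[y0:y1,x0:x1],None,fx=4.5,fy=4.5,interpolation=cv2.INTER_CUBIC)[:,:,::-1])
E
```

```text
time_s: 4.4
tool_pos: [0.4192, 0.2403, 0.1317]
tool_rot: [0.001, 1.0, 0.019, -0.003]
wrist_force: [0.5, 0.6, 0.1]
opening: 0.046
```

View pics/scene1.png

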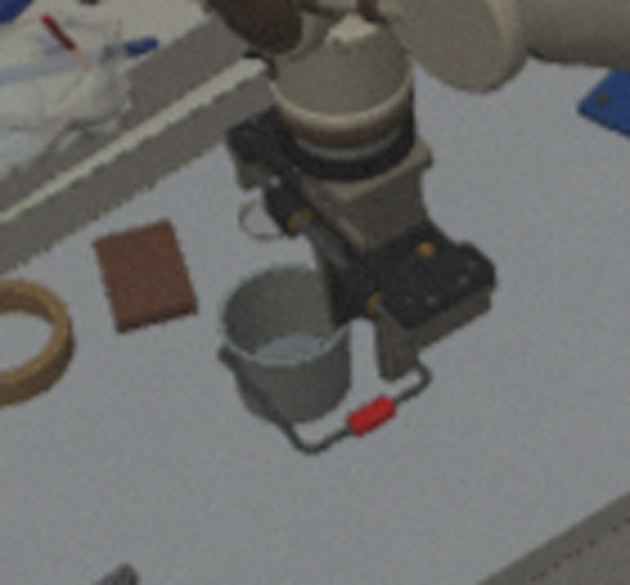

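View pics/top1.png

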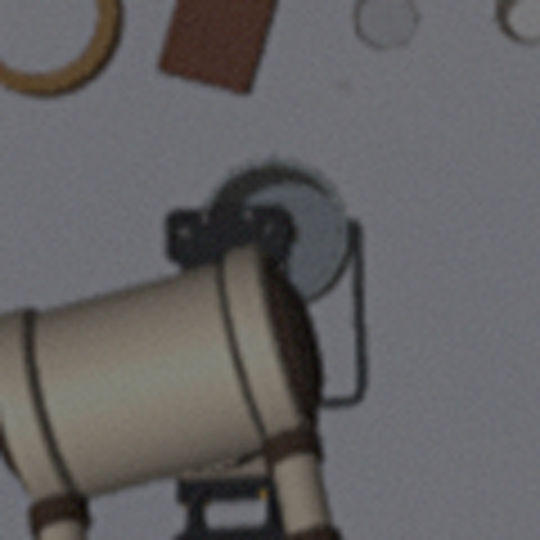

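```bash
python3 -m inch '[[0,0,0,0,0,0],[0,0,0,0,0,0]]'
python3 - <<'E'
from h import *
print(two((347.5,189.7),(395.8,205)))
print(manip.observe()["tool_pos"])
E
```

```text
time_s: 4.7
tool_pos: [0.4225, 0.2418, 0.136]
tool_rot: [-0.0, 1.0, 0.02, 0.001]
wrist_force: [-0.6, 0.6, 0.2]
opening: 0.0458
(array([ 0.60920079, -0.13273038,  0.25683296]), np.float64(0.0005730780132795243))
[0.42245775 0.24177802 0.13601909]
```

```bash
python3 -m inch '[[-0.03,-0.08,0.5,0,0,0],[0,0,0.6,0,0,0],[0,0,0.6,0,0,0],[0,0,0.4,0,0,0],[0,0,0.23,0,0,0],[0,0,0,0,0,0],[0,0,0,0,0,0]]' && python3 -m inch '[[0,0,0,0,0,0],[0,0,0,0,0,0],[0,0,0,0,0,0],[0,0,0,0,0,0],[0,0,0,0,0,0]]' 1
python3 - <<'E'
from h import *
for n,(x0,y0,x1,y1) in (("scene",(200,230,340,360)),):
    im=manip.read_camera(n); cv2.imwrite(f"pics/{n}2.png",cv2.resize(im[y0:y1,x0:x1],None,fx=4.5,fy=4.5,interpolation=cv2.INTER_CUBIC)[:,:,::-1])
E
```

```text
time_s: 5.4
tool_pos: [0.421, 0.245, 0.0424]
tool_rot: [-0.0, 1.0, 0.02, 0.001]
wrist_force: [0.4, 0.2, 0.1]
opening: 0.0462
time_s: 5.9
tool_pos: [0.4206, 0.2449, 0.0417]
tool_rot: [-0.0, 1.0, 0.02, 0.0]
wrist_force: [0.7, 0.5, 0.8]
opening: 0.0148
```

View pics/scene2.png

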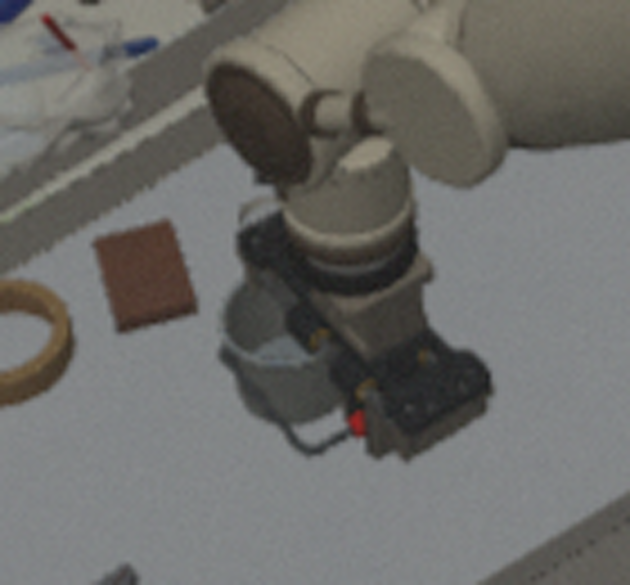

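The view shows the fingers shut on the red sleeve (red visible beside the finger at (360,422)), and the opening of 14.8 mm agrees. Next, swing on a 100 mm arc.

```bash
python3 -m inch '[[0.021,0,-0.326,0,0,0],[0.064,0,-0.321,0,0,0],[0.105,0,-0.31,0,0,0],[0.145,0,-0.293,0,0,0],[0.182,0,-0.272,0,0,0],[0.216,0,-0.246,0,0,0],[0,0,0,0,0,0],[0,0,0,0,0,0]]'; python3 -m inch '[[0.246,0,-0.216,0,0,0],[0.272,0,-0.182,0,0,0],[0.293,0,-0.145,0,0,0],[0.31,0,-0.105,0,0,0],[0.321,0,-0.064,0,0,0],[0.326,0,-0.021,0,0,0],[0,0,0,0,0,0],[0,0,0,0,0,0],[0,0,0,0,0,0]]'
python3 - <<'E'
from h import *
for n,(x0,y0,x1,y1) in (("scene",(200,210,340,340)),("top",(180,200,300,320))):
    im=manip.read_camera(n); cv2.imwrite(f"pics/{n}3.png",cv2.resize(im[y0:y1,x0:x1],None,fx=4.5,fy=4.5,interpolation=cv2.INTER_CUBIC)[:,:,::-1])
E
```

```text
time_s: 6.75
tool_pos: [0.4499, 0.246, 0.1127]
tool_rot: [-0.0, 1.0, 0.019, 0.0]
wrist_force: [-4.4, 0.6, 3.3]
opening: 0.0149
time_s: 7.65
tool_pos: [0.521, 0.2487, 0.1423]
tool_rot: [-0.0, 1.0, 0.02, 0.001]
wrist_force: [-0.1, -0.0, 5.6]
opening: 0.0154
```

View pics/scene3.png

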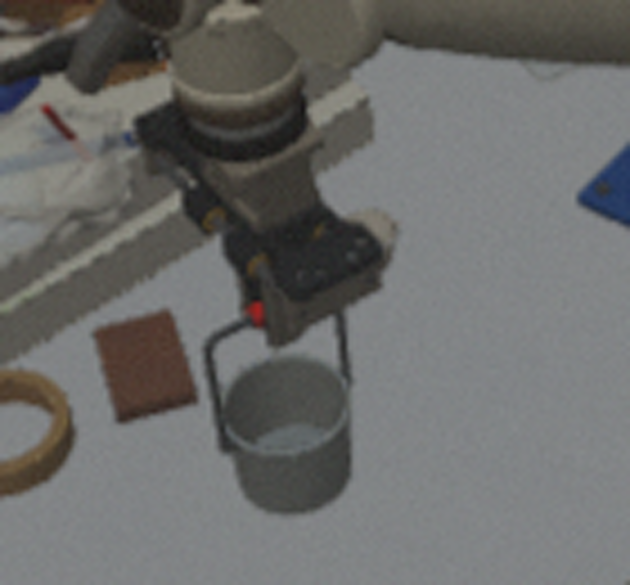

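View pics/top3.png

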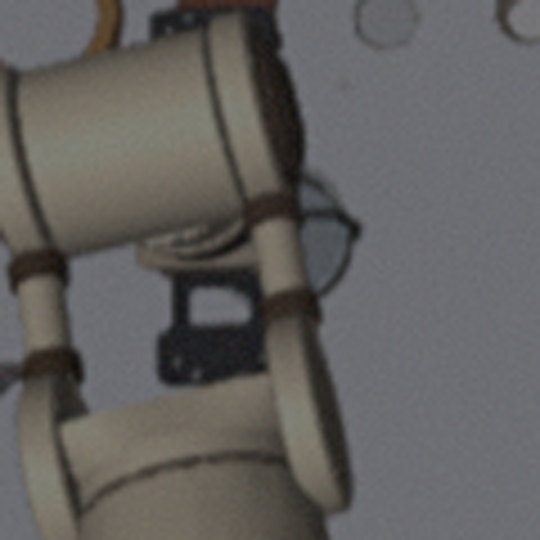

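Scene picture: the bail stands up from the ears at (225,440) and (348,380) to the sleeve at (258,313), and the pail is upright on the worktop. Now hold briefly and lift.

```bash
python3 -m inch '[[0,0,0,0,0,0],[0,0,0,0,0,0],[0,0,-0.1,0,0,0],[0,0,-0.2,0,0,0],[0,0,-0.4,0,0,0],[0,0,-0.5,0,0,0],[0,0,-0.5,0,0,0],[0,0,-0.5,0,0,0],[0,0,-0.5,0,0,0],[0,0,-0.5,0,0,0],[0,0,-0.3,0,0,0],[0,0,-0.12,0,0,0],[0,0,0,0,0,0],[0,0,0,0,0,0],[0,0,0,0,0,0]]'
python3 - <<'E'
from h import *
for n,(x0,y0,x1,y1) in (("scene",(200,180,340,320)),):
    im=manip.read_camera(n); cv2.imwrite(f"pics/{n}4.png",cv2.resize(im[y0:y1,x0:x1],None,fx=4,fy=4,interpolation=cv2.INTER_CUBIC)[:,:,::-1])
s=manip.observe(); print(s["tool_pos"],s["wrist_force"],s["moment"])
E
```

```text
time_s: 9.25
tool_pos: [0.5195, 0.2485, 0.2848]
tool_rot: [0.0, 1.0, 0.02, -0.001]
wrist_force: [-0.3, -0.7, -3.5]
opening: 0.0156
[0.51964537 0.24856326 0.28505601] [-0.53486422 -0.64957018 -2.98502867] [-0.04774447 -0.1580835   0.00557836]
```

View pics/scene4.png

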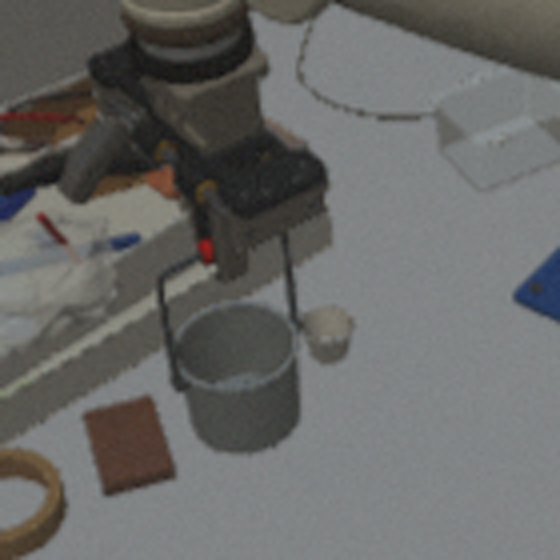

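```bash
python3 -m inch '[[0,0,0,0,0,-0.3],[0,0,0,0,0,-0.6],[0,0,0,0,0,-0.6],[0,0,0,0,0,-0.6],[0,0,0,0,0,-0.6],[0,0,0,0,0,-0.5],[0,0,0,0,0,-0.3],[0,0,0,0,0,0]]'; python3 -m inch '[[-0.05,0.08,0,0,0,0],[-0.1,0.16,0,0,0,0],[-0.15,0.24,0,0,0,0],[-0.2,0.31,0,0,0,0],[-0.2,0.31,0,0,0,0],[-0.2,0.31,0,0,0,0],[-0.2,0.31,0,0,0,0],[-0.2,0.31,0,0,0,0],[-0.2,0.31,0,0,0,0],[-0.2,0.31,0,0,0,0],[-0.2,0.31,0,0,0,0],[-0.2,0.31,0,0,0,0],[-0.2,0.31,0,0,0,0],[-0.2,0.31,0,0,0,0],[-0.2,0.31,0,0,0,0],[-0.2,0.31,0,0,0,0],[-0.2,0.31,0,0,0,0],[-0.2,0.31,0,0,0,0],[-0.2,0.31,0,0,0,0],[-0.2,0.31,0,0,0,0]]';python3 -m inch '[[-0.2,0.31,0,0,0,0],[-0.2,0.31,0,0,0,0],[-0.2,0.31,0,0,0,0],[-0.2,0.31,0,0,0,0],[-0.2,0.31,0,0,0,0],[-0.2,0.31,0,0,0,0],[-0.2,0.31,0,0,0,0],[-0.2,0.31,0,0,0,0],[-0.2,0.31,0,0,0,0],[-0.2,0.31,0,0,0,0],[-0.2,0.31,0,0,0,0],[-0.15,0.24,0,0,0,0],[-0.1,0.16,0,0,0,0],[-0.05,0.08,0,0,0,0],[0,0,0,0,0,0],[0,0,0,0,0,0],[0,0,0,0,0,0]]'
python3 - <<'E'
from h import *
for n,(x0,y0,x1,y1) in (("scene",(310,130,450,270)),("top",(340,180,460,310))):
    im=manip.read_camera(n); cv2.imwrite(f"pics/{n}5.png",cv2.resize(im[y0:y1,x0:x1],None,fx=4,fy=4,interpolation=cv2.INTER_CUBIC)[:,:,::-1])
s=manip.observe(); print(s["tool_pos"],s["tool_rot"],s["wrist_force"],s["moment"])
d=np.array([.5185,-.1655])-s["tool_pos"][:2]
R=rotz(s["tool_rot"]); print(R.round(3)); print("tool units to origin",(R.T@np.array([*d,0])/.04).round(3))
E
```

```text
time_s: 10.1
tool_pos: [0.5201, 0.2487, 0.2861]
tool_rot: [-0.0, 0.985, 0.172, -0.0]
wrist_force: [0.3, 0.1, -4.2]
opening: 0.0149
time_s: 12.1
tool_pos: [0.4581, -0.0189, 0.2863]
tool_rot: [0.0, 0.985, 0.171, 0.0]
wrist_force: [-0.8, -0.3, -3.1]
opening: 0.015
time_s: 13.8
tool_pos: [0.4171, -0.1976, 0.2862]
tool_rot: [-0.0, 0.985, 0.172, 0.0]
wrist_force: [-0.2, -0.2, -3.4]
opening: 0.015
[ 0.41715161 -0.19762982  0.28626748] [-4.40485521e-05  9.85130943e-01  1.71805171e-01  7.79319224e-05] [ 0.92745183 -0.12915235 -3.89210436] [-0.12557504 -0.18591499  0.00264933]
[[ 0.941  0.339  0.   ]
 [ 0.339 -0.941  0.   ]
 [ 0.    -0.    -1.   ]]
tool units to origin [2.656 0.102 0.   ]
```

View pics/scene5.png

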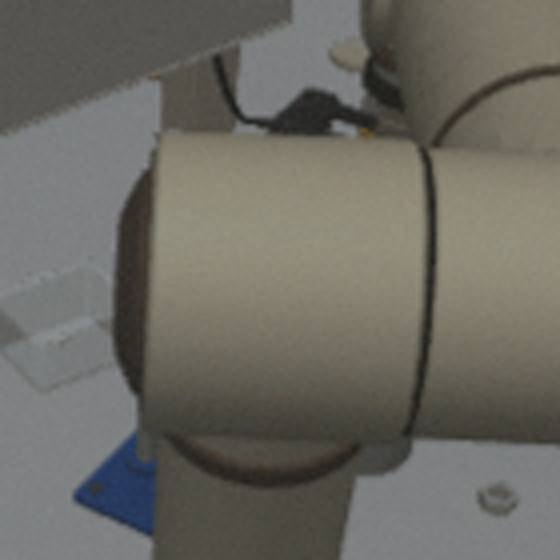

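View pics/top5.png

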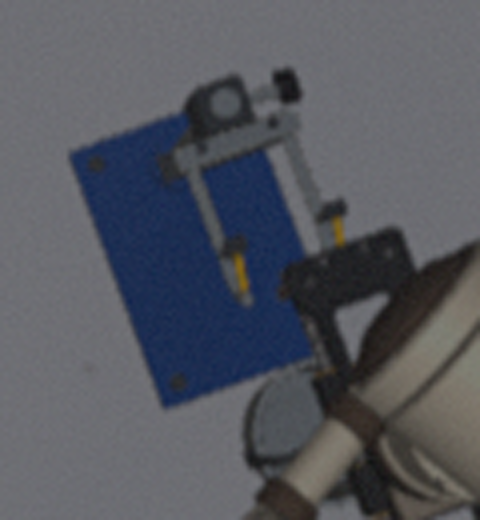

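```bash
python3 -m inch '[[0.05,0.02,0,0,0,0],[0.1,0.02,0,0,0,0],[0.15,0.03,0,0,0,0],[0.2,0.03,0,0,0,0],[0.2,0,0,0,0,0],[0.2,0,0,0,0,0],[0.2,0,0,0,0,0],[0.2,0,0,0,0,0],[0.2,0,0,0,0,0]]'; python3 -m inch '[[0.2,0,0,0,0,0],[0.2,0,0,0,0,0],[0.2,0,0,0,0,0],[0.2,0,0,0,0,0],[0.2,0,0,0,0,0],[0.15,0,0,0,0,0],[0.1,0,0,0,0,0],[0.06,0,0,0,0,0],[0,0,0,0,0,0],[0,0,0,0,0,0],[0,0,0,0,0,0],[0,0,0,0,0,0]]'
python3 - <<'E'
from h import *
for n,(x0,y0,x1,y1) in (("scene",(310,130,450,270)),("top",(340,180,460,310))):
    im=manip.read_camera(n); cv2.imwrite(f"pics/{n}6.png",cv2.resize(im[y0:y1,x0:x1],None,fx=4,fy=4,interpolation=cv2.INTER_CUBIC)[:,:,::-1])
s=manip.observe(); print(s["tool_pos"],s["tool_rot"],s["wrist_force"],s["moment"])
d=np.array([.5185,-.1655])-s["tool_pos"][:2]
R=rotz(s["tool_rot"]); print("tool units to origin",(R.T@np.array([*d,0])/.04).round(3))
E
```

```text
time_s: 14.8
tool_pos: [0.4755, -0.1812, 0.2862]
tool_rot: [-0.0, 0.985, 0.172, 0.0]
wrist_force: [-0.1, -0.2, -3.8]
opening: 0.0151
time_s: 16.0
tool_pos: [0.524, -0.1639, 0.2863]
tool_rot: [0.0, 0.985, 0.171, -0.0]
wrist_force: [0.6, -1.3, -3.2]
opening: 0.0149
[ 0.52405181 -0.16386997  0.28627227] [1.28579661e-05 9.85205601e-01 1.71376556e-01 1.02574068e-05] [-0.39287019 -0.52416448 -3.14401183] [ 0.00189297 -0.07130062  0.00649663]
tool units to origin [-0.144 -0.009 -0.   ]
```

View pics/scene6.png

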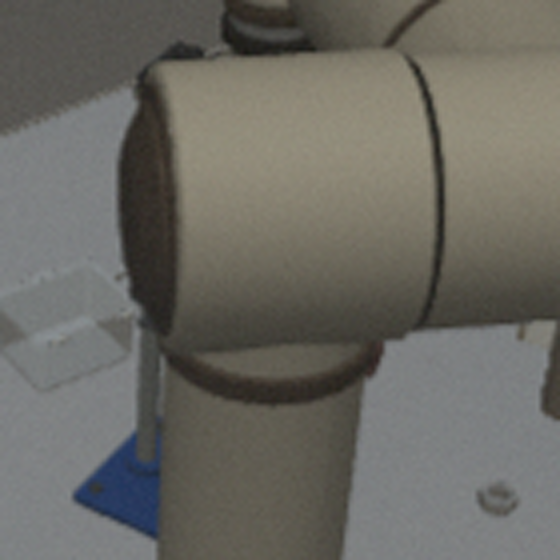

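View pics/top6.png

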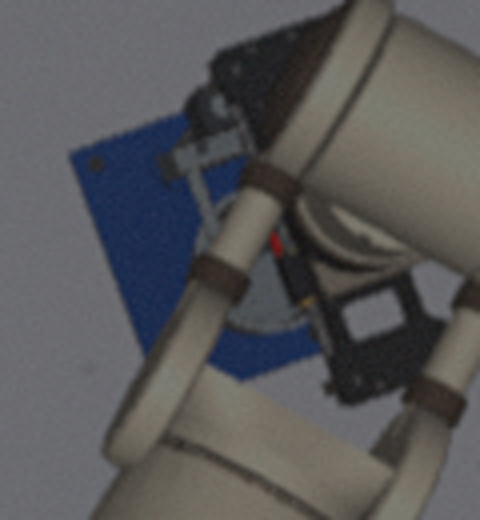

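```bash
python3 - <<'E'
from h import *
p=plane("top",340+277/4,180+245/4,.313); s=np.array([.5185,-.1655]); y=np.radians(19.8)
d=p[:2]-s; print(p,d@[np.cos(y),np.sin(y)],d@[-np.sin(y),np.cos(y)])
E
python3 -m inch '[[-0.06,0,0,0,0,0],[-0.06,0,0,0,0,0],[0,0,0.1,0,0,0],[0,0,0.2,0,0,0],[0,0,0.1,0,0,0],[0,0,0.1,0,0,0],[0,0,0,0,0,0],[0,0,0,0,0,0]]'; python3 -m inch '[[0,0,0.05,0,0,0],[0,0,0.05,0,0,0],[0,0,0.05,0,0,0],[0,0,0.05,0,0,0],[0,0,0,0,0,0]]'
```

```text
[ 0.51827791 -0.15190719  0.313     ] 0.004395438101161052 0.012864448689590862
time_s: 16.9
tool_pos: [0.5197, -0.1654, 0.2662]
tool_rot: [-0.0, 0.985, 0.171, -0.0]
wrist_force: [-0.8, 0.4, -3.2]
opening: 0.0151
time_s: 17.4
tool_pos: [0.5194, -0.1654, 0.2578]
tool_rot: [-0.0, 0.985, 0.171, -0.0]
wrist_force: [-0.1, -0.2, -2.3]
opening: 0.0148
```

```bash
for i in 1; do python3 -m inch '[[0,0,0.03,0,0,0],[0,0,0.03,0,0,0],[0,0,0,0,0,0]]' ; python3 -m inch '[[0,0,0.03,0,0,0],[0,0,0.03,0,0,0],[0,0,0,0,0,0]]'; done | grep -v rot
```

```text
time_s: 17.7
tool_pos: [0.5196, -0.1655, 0.2566]
wrist_force: [-3.4, 1.3, 1.4]
opening: 0.0151
time_s: 18.0
tool_pos: [0.5199, -0.166, 0.2549]
wrist_force: [-4.7, -0.0, 6.4]
opening: 0.015
```

```bash
python3 -m inch '[[0,0,0.025,0,0,0],[0,0,0.025,0,0,0],[0,0,0,0,0,0]]' | grep -v rot; python3 -m inch '[[0,0,0,0,0,0]]'| grep -v rot
python3 - <<'E'
from h import *
for n,(x0,y0,x1,y1) in (("top",(340,180,460,310)),):
    im=manip.read_camera(n); cv2.imwrite(f"pics/{n}7.png",cv2.resize(im[y0:y1,x0:x1],None,fx=4,fy=4,interpolation=cv2.INTER_CUBIC)[:,:,::-1])
E
```

```text
time_s: 18.3
tool_pos: [0.52, -0.1664, 0.2533]
wrist_force: [-4.5, -1.0, 7.0]
opening: 0.0151
time_s: 18.4
tool_pos: [0.5199, -0.1665, 0.2533]
wrist_force: [-4.4, -0.4, 7.8]
opening: 0.015
```

View pics/top7.png

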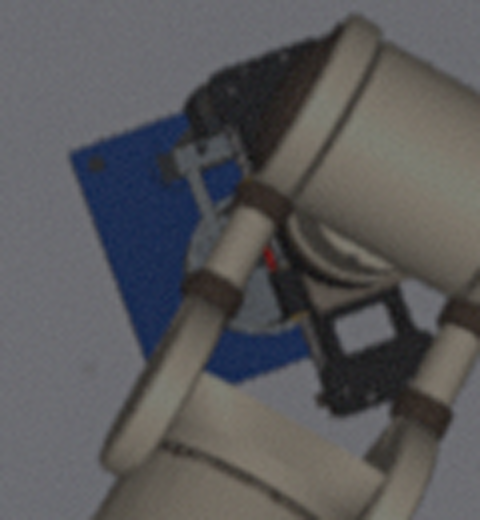

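```bash
for i in 1; do python3 -m inch '[[0,0,0.025,0,0,0],[0,0,0.025,0,0,0],[0,0,0.025,0,0,0]]' ; python3 -m inch '[[0,0,0.025,0,0,0],[0,0,0.025,0,0,0],[0,0,0.025,0,0,0]]'; done | grep -v rot
```

```text
time_s: 18.75
tool_pos: [0.52, -0.1668, 0.2507]
wrist_force: [-5.0, -1.2, 7.5]
opening: 0.0151
time_s: 19.05
tool_pos: [0.5198, -0.167, 0.2476]
wrist_force: [-7.0, -2.9, 8.2]
opening: 0.0151
```

```bash
python3 -m inch '[[-0.02,0,0.025,0,0,0],[-0.02,0,0.025,0,0,0],[-0.01,0,0,0,0,0]]'  | grep -v rot; python3 -m inch '[[0,0,0.025,0,0,0],[0,0,0.025,0,0,0]]'| grep -v rot
```

```text
time_s: 19.35
tool_pos: [0.5176, -0.1675, 0.2448]
wrist_force: [-5.7, -2.2, 5.4]
opening: 0.0148
time_s: 19.55
tool_pos: [0.5177, -0.1675, 0.2429]
wrist_force: [-5.2, -2.7, 5.7]
opening: 0.0148
```

```bash
for i in 1; do python3 -m inch '[[0,0,0.025,0,0,0],[0,0,0.025,0,0,0],[0,0,0,0,0,0]]' ; python3 -m inch '[[0,0,0.025,0,0,0],[0,0,0.025,0,0,0],[0,0,0,0,0,0]]';python3 -m inch '[[0,0,0.025,0,0,0],[0,0,0.025,0,0,0],[0,0,0,0,0,0]]'; done | grep -v rot
```

```text
time_s: 19.85
tool_pos: [0.5174, -0.1674, 0.2403]
wrist_force: [-6.7, -2.9, 4.4]
opening: 0.015
time_s: 20.15
tool_pos: [0.5172, -0.1674, 0.2382]
wrist_force: [-5.4, -3.5, 4.1]
opening: 0.0151
time_s: 20.45
tool_pos: [0.5171, -0.1673, 0.236]
wrist_force: [-5.8, -2.2, 4.3]
opening: 0.0154
```

```bash
for i in 1; do python3 -m inch '[[0,0,0.025,0,0,0],[0,0,0.025,0,0,0],[0,0,0,0,0,0]]' ; python3 -m inch '[[0,0,0.025,0,0,0],[0,0,0.025,0,0,0],[0,0,0,0,0,0]]'; done | grep -v rot
```

```text
time_s: 20.75
tool_pos: [0.5168, -0.1672, 0.2336]
wrist_force: [-6.8, -2.6, 1.6]
opening: 0.0153
time_s: 21.05
tool_pos: [0.5168, -0.1664, 0.2301]
wrist_force: [-0.1, 0.6, -3.8]
opening: 0.015
```

```bash
for i in 1; do python3 -m inch '[[0.02,0,0.025,0,0,0],[0.02,0,0.025,0,0,0],[0,0,0.025,0,0,0],[0,0,0.025,0,0,0],[0,0,0,0,0,0]]' ; python3 -m inch '[[0,0,0.025,0,0,0],[0,0,0.025,0,0,0],[0,0,0,0,0,0]]'; done | grep -v rot
```

```text
time_s: 21.55
tool_pos: [0.5193, -0.1654, 0.2272]
wrist_force: [-1.0, -0.3, -3.2]
opening: 0.0155
time_s: 21.85
tool_pos: [0.5192, -0.1655, 0.2253]
wrist_force: [0.2, 0.8, -2.4]
opening: 0.0153
```

```bash
for i in 1; do python3 -m inch '[[0,0,0.02,0,0,0],[0,0,0.02,0,0,0],[0,0,0,0,0,0]]' ; python3 -m inch '[[0,0,0.02,0,0,0],[0,0,0.02,0,0,0],[0,0,0,0,0,0]]'; done | grep -v rot
```

```text
time_s: 22.15
tool_pos: [0.5192, -0.1656, 0.2238]
wrist_force: [0.1, -0.3, -2.4]
opening: 0.0148
time_s: 22.45
tool_pos: [0.5194, -0.1656, 0.2229]
wrist_force: [-1.4, 0.9, 1.0]
opening: 0.0155
```

```bash
python3 -m inch '[[0,0,0.01,0,0,0],[0,0,0,0,0,0],[0,0,0,0,0,0]]'|grep -v rot;  python3 -m inch '[[0,0,0,0,0,0],[0,0,0,0,0,0],[0,0,0,0,0,0]]'|grep -v rot
python3 - <<'E'
from h import *
for n,(x0,y0,x1,y1) in (("top",(340,180,460,310)),("scene",(310,150,450,290))):
    im=manip.read_camera(n); cv2.imwrite(f"pics/{n}8.png",cv2.resize(im[y0:y1,x0:x1],None,fx=4,fy=4,interpolation=cv2.INTER_CUBIC)[:,:,::-1])
s=manip.observe(); print(s["wrist_force"],s["moment"])
E
```

```text
time_s: 22.75
tool_pos: [0.5194, -0.1657, 0.2225]
wrist_force: [-1.6, 1.5, 4.6]
opening: 0.0155
time_s: 23.05
tool_pos: [0.5194, -0.1656, 0.2222]
wrist_force: [-1.8, 0.7, 5.1]
opening: 0.0148
[-1.85541157  1.95122255  5.50934139] [0.20381545 0.33236753 0.00231127]
```

View pics/top8.png

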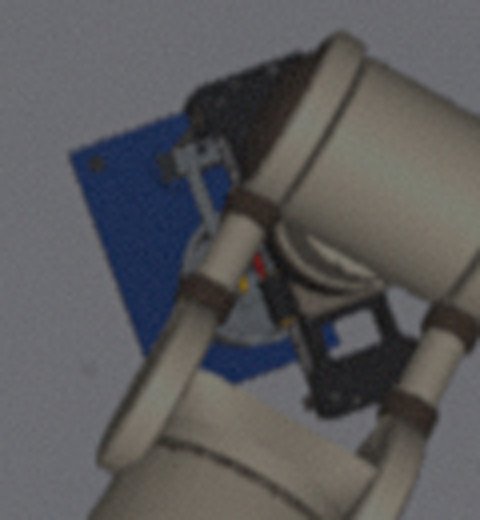

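View pics/scene8.png

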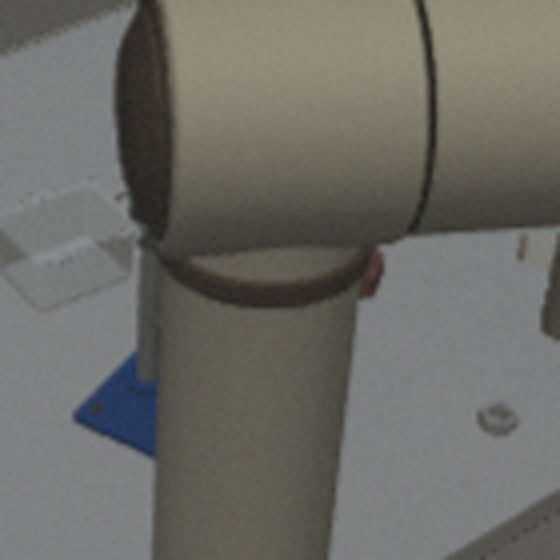

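```bash
python3 -m inch '[[0,0,-0.01,0,0,0],[0,0,0,0,0,0],[0,0,0,0,0,0],[0,0,0,0,0,0]]'|grep -v rot;  python3 -m inch '[[0,0,0,0,0,0],[0,0,0,0,0,0]]'|grep -v rot
```

```text
time_s: 23.55
tool_pos: [0.5194, -0.1656, 0.2223]
wrist_force: [-0.5, 0.2, 4.3]
opening: 0.0151
time_s: 23.75
tool_pos: [0.5194, -0.1657, 0.2224]
wrist_force: [-1.1, -0.1, 4.7]
opening: 0.015
```

```bash
python3 -m inch '[[0,0,-0.015,0,0,0],[0,0,0,0,0,0],[0,0,0,0,0,0],[0,0,0,0,0,0]]'|grep -v rot;  python3 -m inch '[[0,0,0,0,0,0],[0,0,0,0,0,0],[0,0,0,0,0,0],[0,0,0,0,0,0],[0,0,0,0,0,0],[0,0,0,0,0,0]]' 0.1
```

```text
time_s: 24.15
tool_pos: [0.5193, -0.1656, 0.2227]
wrist_force: [0.4, -0.0, 2.1]
opening: 0.0154
time_s: 24.75
tool_pos: [0.5192, -0.1655, 0.2228]
tool_rot: [-0.0, 0.985, 0.171, -0.0]
wrist_force: [0.7, 0.5, 0.4]
opening: 0.0418
```

```bash
python3 -m inch '[[0,0,-0.1,0,0,0],[0,0,-0.2,0,0,0],[0,0,-0.3,0,0,0],[0,0,-0.3,0,0,0],[0,0,0,0,0,0]]'|grep -v rot;  python3 -m inch '[[0,0,-0.5,0,0,0],[0,0,-0.5,0,0,0],[0,0,-0.5,0,0,0],[0,0,-0.5,0,0,0],[0,0,-0.5,0,0,0],[-0.5,0,-0.3,0,0,0],[-0.7,0,0,0,0,0],[-0.7,0,0,0,0,0],[-0.7,-0.3,0,0,0,0],[-0.5,-0.8,0,0,0,0],[0,-0.9,0,0,0,0],[0,-0.9,0,0,0,0],[0,-0.9,0,0,0,0],[0,-0.9,0,0,0,0],[0,-0.9,0,0,0,0],[0,-0.9,0,0,0,0],[0,-0.9,0,0,0,0],[0,0,0,0,0,0],[0,0,0,0,0,0]]'
python3 - <<'E'
from h import *
for n,(x0,y0,x1,y1) in (("top",(350,180,450,300)),("scene",(310,160,410,280))):
    im=manip.read_camera(n); cv2.imwrite(f"pics/{n}9.png",cv2.resize(im[y0:y1,x0:x1],None,fx=5,fy=5,interpolation=cv2.INTER_CUBIC)[:,:,::-1]); cv2.imwrite(f"pics/{n}9full.png",im[:,:,::-1])
E
```

```text
time_s: 25.25
tool_pos: [0.5205, -0.1663, 0.262]
wrist_force: [0.3, -1.0, 0.2]
opening: 0.0413
time_s: 27.15
tool_pos: [0.3025, 0.0713, 0.371]
tool_rot: [0.0, 0.985, 0.173, 0.0]
wrist_force: [1.1, -0.2, 0.6]
opening: 0.0412
```

View pics/top9.png

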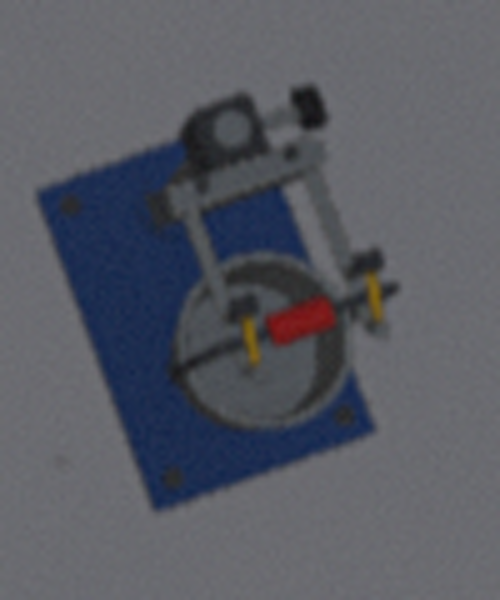

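View pics/scene9.png

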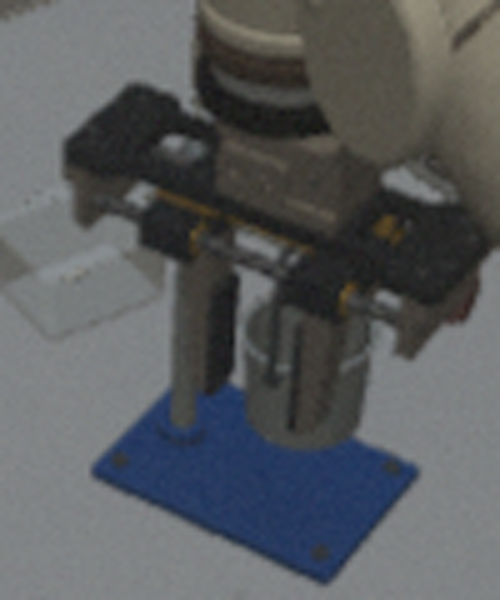

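```bash
python3 -m inch '[[0,-0.5,0,0,0,0],[0,-0.5,0,0,0,0],[0,-0.5,0,0,0,0],[0,-0.5,0,0,0,0],[0,-0.5,0,0,0,0],[0,-0.5,0,0,0,0],[0,0,0,0,0,0],[0,0,0,0,0,0],[0,0,0,0,0,0],[0,0,0,0,0,0],[0,0,0,0,0,0],[0,0,0,0,0,0],[0,0,0,0,0,0],[0,0,0,0,0,0],[0,0,0,0,0,0],[0,0,0,0,0,0],[0,0,0,0,0,0],[0,0,0,0,0,0]]'|grep pos
python3 - <<'E'
from h import *
s=np.array([.5188,-.1654]); yw=np.radians(19.8); ex=np.array([np.cos(yw),np.sin(yw)]);ey=np.array([-ex[1],ex[0]])
im=manip.read_camera("top"); cv2.imwrite("pics/top10.png",im[:,:,::-1])
h=cv2.cvtColor(im,cv2.COLOR_RGB2HSV); k=((h[...,0]<8)|(h[...,0]>170))&(h[...,1]>120)&(h[...,2]>60)
y,x=np.nonzero(k); m=(x>395)&(x<430)&(y>230)&(y<260); p=plane("top",x[m].mean(),y[m].mean(),.246)
d=p[:2]-s; print("sleeve stand xy",d@ex,d@ey)
b,_,_=blobs(im,(14,80,70),(34,255,255),8)
for c,st in b:
    if 380<c[0]<440 and 220<c[1]<270: print("yellow",c,st)
im=manip.read_camera("scene"); cv2.imwrite("pics/scene10.png",cv2.resize(im[160:280,310:410],None,fx=5,fy=5,interpolation=cv2.INTER_CUBIC)[:,:,::-1])
E
```

```text
tool_pos: [0.262, 0.1841, 0.3708]
sleeve stand xy 0.0017831924564686323 -0.0002964930126562692
yellow [424.3 238.8] [423, 234, 4, 10, 24]
yellow [399.8 247.5] [398, 243, 4, 10, 24]
```

View pics/scene10.png

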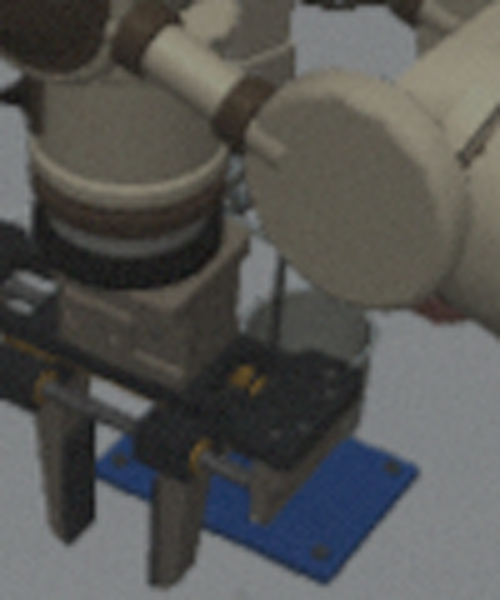

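View pics/top10.png

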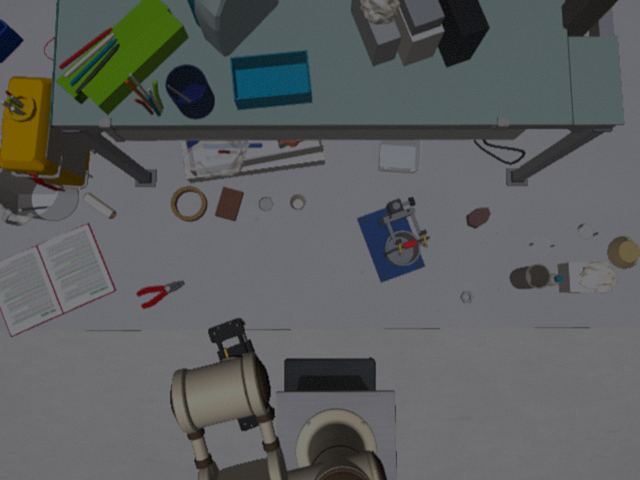

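The top view shows the keepers at (424.3,238.8) and (399.8,247.5), the same pixels as at the start, so both are shut. The sleeve lies 1.8 mm and −0.3 mm from the middle of the seats, and the bystanders are where they were. I'm handing it in.

```bash
python3 -c "
from bench import manip
print(manip.observe()['time_s']); print(manip.close_job())"
```

```text
29.15
the job is handed in; nothing more can be done
None
```

The pail is hanging on the twin hooks, released, and I handed the job in at about 29 s. No verdict was reported.

**What I did:** I gripped the red sleeve and swung the bail upright on a 100 mm arc, with the pail still standing on the worktop. I then lifted the pail, carried it in front of the stand and moved it in over the hooks. I pressed the wire down in 1 mm steps until both keepers slipped past together, seated it, eased off the pressure and opened the fingers.

**Forces:** By the wrist readings, the contact with the stand peaked at about 14 N on the keepers and about 9 N on the seat. The limit is 18 N. These were spot readings at the end of each move, so a short peak between them could have been higher.

**Last checks (top camera):**
- **Keepers:** both are at the same pixels as at the start (within half a pixel), lying over the wire.
- **Sleeve:** about 2 mm from the seat line front to back, and within 1 mm of the middle between the hooks.
- **Bystanders:** they look unmoved by eye; I did not measure them.
- **Pail motion:** the pail still hung on the hooks about 2 s later. I did not measure its tilt or speed.

The arm blocked most of the scene camera near the stand, so the seating itself was judged by force and the top view. No check failed or disagreed.

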